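# Set the width gauge to its master plug

## Task

Set the width gauge to its master plug: slide the jaw well back by its handle, stand the plug upright on the bed between the jaw and the vee, then bring the jaw up until it nips the plug snugly against both flanks of the vee, and let go. The handle has play in its slide, so make the last approach in the closing direction only and do not back off afterwards, leaving the play taken up on the closing side. Feel for the nip and never squeeze the plug with more than 15 N; leave the collars standing beside the gauge alone.

Things in the scene. Friction and masses are not known exactly. Their poses are not given: they have to be found in the camera images.
- gauge: The gauge's flat dark steel bed, bolted to the bench: 280 (x) x 90 (y) x 16 mm high. Its frame: x is the closing direction (from the handle towards the vee), z up; the origin lies on the bench surface, 10 mm towards the vee from the middle of the bed. At its +x end stands the steel vee, clamped fast: two upright flanks 42 mm long, 14 mm thick, 26 mm high above the bed, 45 deg either side of the x axis and open towards the jaw.
- nest (a point): Point on the bed top (16 mm above the bench) under the middle of the plug when it sits against both flanks of the vee; 70 mm along +x from the gauge's origin. This is the nominal seat: the vee can be clamped differently each time, so the true seat lies up to 8 mm either way along x. The bed, vee, jaw and plug are smooth ground steel and slide on one another easily.
- jaw_face (a point): Middle of the face that touches the plug, at bed-top height, of the jaw, a flat upright steel plate 46 mm wide, 25 mm high above the bed, 11 mm thick, facing the vee (+x).
- jaw (a joint): Slide of the jaw along the gauge's x, in m: 0 fully open, grows as it closes (to 0.070). At 0 the plate's face is 75 mm from the nest point. It stays where it is left and drags with about 5 N. With the plug seated, the jaw meets it somewhere from 0.041 to 0.058; at the start it stands closed further than that, so that the plug does not fit in; slid back to 0.02 or less it leaves ample room. A push on the handle some 5 to 10 N above the drag nips the plug well.
- handle (a joint): Play of the handle along x in the jaw, in m: 0 = the handle is against the rear block (it then pulls the jaw open), 0.008 = against the front block (it then pushes the jaw closed). In between it moves almost freely (about 0.5 N) and the jaw does not follow.
- handle_grip (a point): Grip point of the black upright handle on the jaw: a flat post 18 mm along x, 30 mm along y, its top 20 mm above this point and its free sides reaching 32 mm below it (the grip point is 75 mm above the bench). In the gauge's frame its x is -58 mm + joint jaw + joint handle. Can be taken from above across either pair of sides.
- master: The master plug, loose, solid steel, about 0.45 kg (may vary by a quarter): a disc 51 mm across and 30 mm high with a coaxial stem 20 mm across on top, 72 mm high overall. Origin: centre of its underside; z along its axis.
- master_stem (a point): The point on the axis of the plug's stem to grip it at, 52 mm above its underside (20 mm below the top of the stem); the stem is clear for 22 mm below this point.
- collar_a: Bystander: loose plated metal collar (an open ring), 44 mm across, 40 mm high, standing on the bench. Origin: centre of its underside.
- collar_b: Bystander, the same as collar_a.
- collar_c: Bystander, the same as collar_a.

How it is judged:
By the outcome, as a careful person would: the job done as asked, in the order asked, and still so for the second after the job is handed in, with the robot touching nothing.
It also fails if it takes over 64 s, if anything falls off the work surface, if the arm or the gripper's body presses on something with over 40 N, if the wrist force passes 120 N, or if a joint passes its speed limit or range.

## Robot

A 7-joint arm with a two-finger parallel gripper is mounted at the origin on the work surface. World frame = base frame: x ahead of the robot, y to its left, z up, the work surface at z = 0. Lengths are in m, angles in rad, forces in N, time in s.
With the tool pointing down it reaches from about 0.425 to 0.95 m from the base axis. Payload 4.7 kg.
Tool frame: the origin (TCP) lies at the very end of the fingers, on their centre line; the grasp point (between the pads) lies 19 mm behind it; z points along the fingers, y is the line along which they close (so a half turn about z gives the same grasp; the last joint's range is limited). The gripper opens to 87 mm and grips with 3 to 60 N. Pads are 19 mm wide; open, the fingers measure 117 mm over their backs; the gripper's body (75 mm by 190 mm) begins 51 mm behind the grasp point.
Start: joints at [1.22, 0.469, -0.049, 1.532, 0.024, 1.141, -0.082], TCP at [0.214, -0.64, 0.223] pointing down, gripper open.
Joint ranges: [-2.59, 2.59], [-0.33, 1.99], [-1.39, 1.29], [0.1, 2.45], [-1.04, 4.18], [0.21, 1.99], [-2.66, 2.66]. Speed limits (rad/s): [2.57, 2.57, 3.14, 3.14, 3.14, 3.14, 3.14].

## Interface

Orientations are given as a 3x3 rotation matrix whose columns are the frame's x, y, z axes.
In Python, from cell import r gives the robot as it stands. The module is installed in compiled form; this text tells all that it offers.
- The arm moves only by the tool play_rows, never from a script. Its argument "steps" is a list of rows, each a list of 7 numbers: the shift along the tool's x, y, z scaled (see below), then the turn, a rotation vector about the tool's x, y, z scaled (see below), then the opening, from 0 (shut) to 1 (fully open). A call has exactly 10 rows; each row shifts and turns the commanded pose from where the row before left it, along the tool's axes as they then stand; what a row does not reach is not made up. The controller multiplies each number of a shift by 400 mm and each number of a turn by 60 degrees. A row lasts 1/12 s, in which the tool goes at most 41.7 mm and 7.16 degrees, less where a joint would pass 70% of its speed; a pose out of reach is approached as far as the arm can. A call with a number of a shift or a turn outside -1 to 1 is refused whole. A call with a gripper value outside its range is refused whole. The fingers move at their own pace and stop on an object; the grip force is fixed at half the most. Time passes only in rows, so rows that do not move let the fingers close, or fill a call up. It gives the time, the measured TCP pose, the force, the opening and the grip force at its end, in the units of the state.
- r.sense(): the state, without advancing time (a new reading comes with each control period).
- r.camera(name): name is "scene" or "side" or "wrist"; returns the picture (400x640x3 uint8, blue, green, red); there is no depth.
- r.camera_model(name): a dict with "K" (3x3 intrinsics, pixels), "R" (3x3) and "t" (3): a world point X has camera coordinates R X + t. Camera axes: x right, y down, z forward; pixel columns grow to the right and rows downward; lengths in m; the calibration is good to about 2 mm. The wrist camera is an equidistant fisheye: a pixel r from the principal point sees the ray r / f radians off the axis. A picture is of the moment at which its call begins: read the wrist's pose just before it. camera_model takes no time and is no camera call; for the wrist camera it gives the pose at the moment of the call.
- r.job_done(): hands the job in; it is judged then, once.
The state is a dict: "time": time; "joint_positions": joint angles; "qd": joint speeds; "joint_efforts": joint torques, N m; "ee_pos": TCP position; "eef_rot": TCP orientation; "ft_force": force on the tool from outside, world axes, zero at the start; "torque": the same for the moment, N m; "grip_width": opening from 0.0 (shut) to 1.0 (fully open); "grip_force": force on a finger pad.
Only numpy, scipy, OpenCV 4.12 (cv2) and the standard library are available. Lean on these libraries where they do the work, as an engineer would, in place of code of your own. Each camera call takes 0.05 s, during which the arm holds its last target. There are 200 camera calls.

## Working session

There is one attempt and no reset: what is moved stays moved. The work goes in short steps, Python scripts to look and compute and a tool call to move; the robot and the scene stay as the last step left them, time stands still between calls to the robot, and variables do not carry over. Pictures are saved under pics/ and viewed, at most 10 in all, crops included, and the job is handed in when it is done.

Besides the shell and the picture viewer there is one more tool, called by a JSON object that holds its "fn" and its "kwargs", one argument or row to a line. play_rows: Moves the arm, as the interface text tells. Shifts and turns lie within -1 to 1; 1 stands for 400 mm of shift or 60 degrees of turn. Its arguments: {"type":"object","properties":{"steps":{"type":"array"}},"required":["steps"]}

```bash
mkdir -p pics
python3 - <<'E'
from cell import r
import cv2, numpy as np
s=r.sense(); print({k:np.round(v,4).tolist() for k,v in s.items()})
for n in("scene","side"):
    cv2.imwrite(f"pics/{n}0.png",r.camera(n)); m=r.camera_model(n); print(n,{k:np.round(v,3).tolist() for k,v in m.items()})
m=r.camera_model("wrist");print({k:np.round(v,3).tolist() if not isinstance(v,str) else v for k,v in m.items()})
E
```

```text
{'time': 0.0, 'joint_positions': [1.2201, 0.4694, -0.0486, 1.5337, 0.0241, 1.141, -0.0823], 'qd': [0.0007, 0.002, 0.001, 0.0003, 0.0003, -0.0003, -0.0014], 'joint_efforts': [0.0, -50.7973, -0.081, -23.6154, -0.0614, 0.038, 0.0002], 'ee_pos': [0.2133, -0.6398, 0.2215], 'eef_rot': [[0.9487, 0.3163, -0.0007], [0.3163, -0.9487, 0.0018], [-0.0001, -0.0019, -1.0]], 'ft_force': [0.4456, 0.2811, 0.8062], 'torque': [-0.0006, -0.0745, -0.0179], 'grip_force': 0.0, 'grip_width': 1.0007}
scene {'K': [[375.944, 0.0, 321.263], [0.0, 375.944, 200.074], [0.0, 0.0, 1.0]], 'R': [[-0.877, 0.481, -0.003], [0.359, 0.651, -0.669], [-0.32, -0.588, -0.743]], 't': [0.501, -0.148, 1.194]}
side {'K': [[498.375, 0.0, 322.777], [0.0, 498.375, 199.053], [0.0, 0.0, 1.0]], 'R': [[0.995, -0.101, -0.0], [-0.061, -0.604, -0.794], [0.08, 0.79, -0.607]], 't': [-0.549, 0.077, 1.219]}
{'K': [[309.707, 0.0, 318.892], [0.0, 309.707, 195.992], [0.0, 0.0, 1.0]], 'R': [[0.316, -0.949, -0.0], [-0.912, -0.303, 0.275], [-0.261, -0.087, -0.961]], 't': [-0.675, -0.034, 0.39]}
```

View pics/scene0.png

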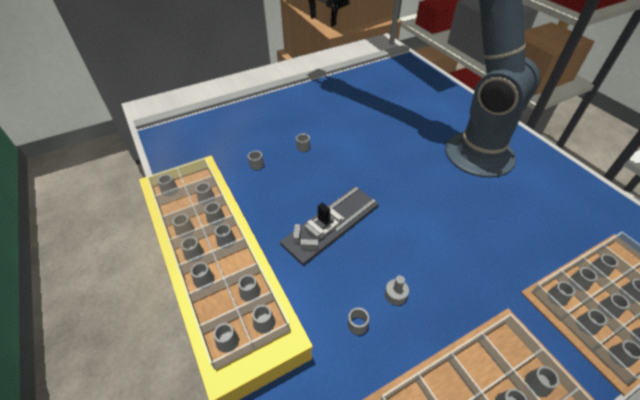

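View pics/side0.png

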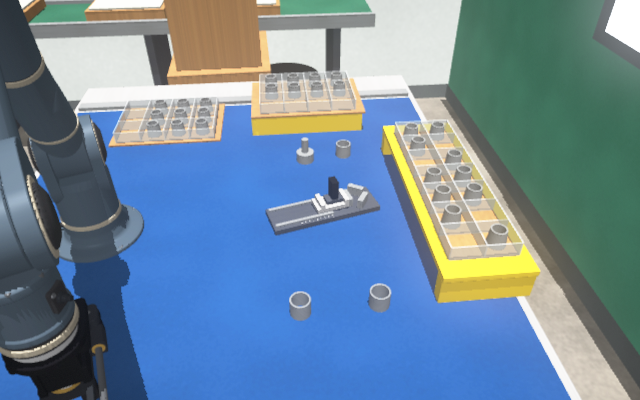

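The scene view shows the gauge at about (330,225), with its handle at (324,213), the plug at (398,289), and collars at (256,160), (303,142) and (358,321). The side view shows the handle at (333,188), the plug at (305,150), and collars at (300,306), (380,298) and (343,149). Next I'll enlarge both.

Run:
```python
import cv2, numpy as np
a=cv2.imread("pics/scene0.png"); b=cv2.imread("pics/side0.png")
# scene crop origin (270,180) 160x120 x5 ; side crop origin (255,125) 160x120 x5
cv2.imwrite("pics/s1.png",cv2.resize(a[182:302,270:430],None,fx=5,fy=5,interpolation=cv2.INTER_CUBIC))
cv2.imwrite("pics/s2.png",cv2.resize(b[125:245,255:415],None,fx=5,fy=5,interpolation=cv2.INTER_CUBIC))
```

```text
(no output)
```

View pics/s1.png

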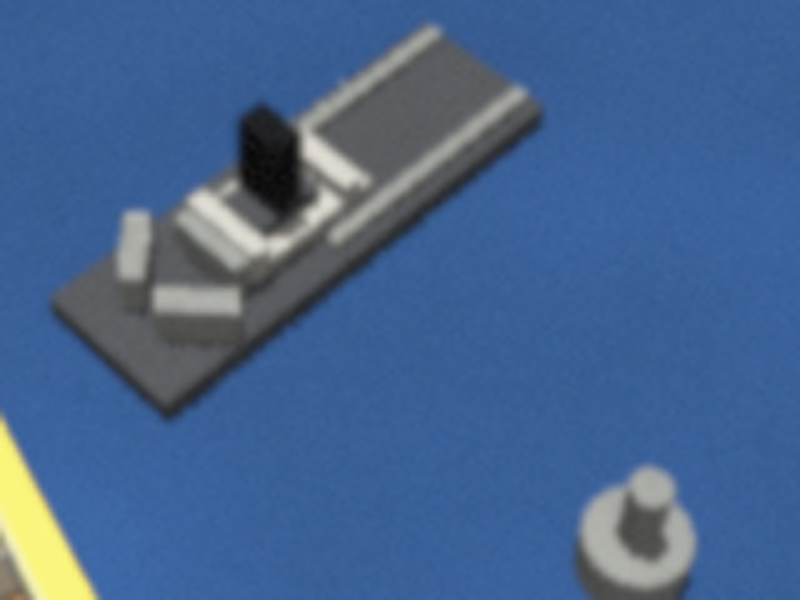

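View pics/s2.png

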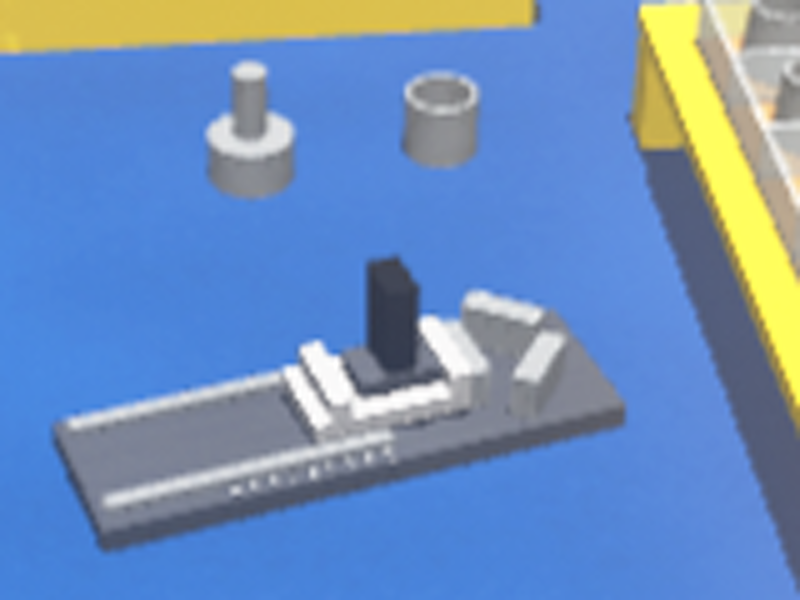

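The enlarged crops give the bed's four top corners, the handle top at scene (269,122) and side (393,271), and the stem top at scene (652,487) and side (249,70), all in crop pixels. Now I'll triangulate.

```bash
cat > h.py <<'E'
from cell import r
import cv2, numpy as np
def tri(obs):  # list of (P 3x4, normalised xy)
    A=[]
    for P,(x,y) in obs: A+= [x*P[2]-P[0], y*P[2]-P[1]]
    v=np.linalg.svd(np.array(A))[2][-1]; return v[:3]/v[3]
def ob(m,p):
    q=np.linalg.inv(m["K"])@[*p,1]; return np.c_[m["R"],m["t"]],q[:2]
def fish(m,p):
    K=np.array(m["K"]); d=(np.array(p)-K[:2,2])/K[0,0]; th=np.hypot(*d)
    return np.array([*(d/th*np.sin(th)),np.cos(th)]) if th>1e-9 else np.array([0,0,1.])
def fproj(m,X):
    K=np.array(m["K"]); c=np.array(m["R"])@X+m["t"]; th=np.arctan2(np.hypot(c[0],c[1]),c[2]); n=np.hypot(c[0],c[1])
    return K[:2,2]+K[0,0]*th*c[:2]/n
def fob(m,p):
    q=fish(m,p); return np.c_[m["R"],m["t"]],q[:2]/q[2]
def proj(m,X):
    c=np.array(m["K"])@(np.array(m["R"])@X+m["t"]); return c[:2]/c[2]
def plane(m,p,z,f=False):
    d=np.array(m["R"]).T@(fish(m,p) if f else np.linalg.inv(m["K"])@[*p,1]); c=-np.array(m["R"]).T@m["t"]
    return c+d*(z-c[2])/d[2]
E
python3 - <<'E'
from h import *
a,b=r.camera_model("scene"),r.camera_model("side")
S=lambda u,v:(270+u/5-.4,182+v/5-.4); T=lambda u,v:(255+u/5-.4,125+v/5-.4)
D={"hy+":((543,112),(55,425)),"hy-":((432,25),(102,535)),"vy+":((167,408),(555,312)),"vy-":((52,302),(625,405)),
"stem":((652,487),(249,70)),"disc":((637,540),(250,135)),"handle":((269,122),(393,271))}
W={}
for k,(p,q) in D.items():
    X=tri([ob(a,S(*p)),ob(b,T(*q))]);W[k]=X;print(k,X.round(4),(proj(a,X)-S(*p)).round(2),(proj(b,X)-T(*q)).round(2))
c=(W["hy+"]+W["hy-"]+W["vy+"]+W["vy-"])/4; ax=(W["vy+"]+W["vy-"]-W["hy+"]-W["hy-"])/2
print("centre",c,"len",np.linalg.norm(ax),"yaw",np.degrees(np.arctan2(ax[1],ax[0])),"wid",np.linalg.norm(W["hy+"]-W["hy-"]),np.linalg.norm(W["vy+"]-W["vy-"]))
u=ax/np.linalg.norm(ax);n=np.array([-u[1],u[0],0]);o=c+.01*u
for k in("handle","stem"):print(k,(W[k]-o)@u,(W[k]-o)@n, np.hypot(*W[k][:2]))
E
```

```text
hy+ [0.4086 0.0288 0.0104] [-0.15  0.07] [-0.16 -0.07]
hy- [ 0.4285 -0.0575  0.0103] [-0.75  0.31] [-0.9  -0.34]
vy+ [0.6775 0.0991 0.0108] [-0.38  0.09] [-0.34 -0.06]
vy- [0.6999 0.015  0.0108] [-0.24  0.05] [-0.24 -0.03]
stem [0.5261 0.271  0.0696] [-0.24  0.1 ] [-0.18 -0.07]
disc [0.5262 0.2719 0.025 ] [-0.03  0.01] [-0.02 -0.01]
handle [0.5804 0.0266 0.0952] [-0.15  0.05] [-0.15 -0.04]
centre [0.55361947 0.02131773 0.01056058] len 0.2794736806925235 yaw 14.802808048605824 wid 0.08856867986135916 0.08704575348814075
handle 0.017439715457393135 -0.0017018111982151994 0.5810554818252466
stem 0.02731898463574124 0.24837718750458562 0.591817013183918
```

{"fn": "play_rows", "kwargs": {
  "steps": [
    [0.07,-0.064,0,0,0,0,1],
    [0.07,-0.064,0,0,0,0,1],
    [0.07,-0.064,0,0,0,0,1],
    [0.07,-0.064,0,0,0,0,1],
    [0.07,-0.064,0,0,0,0,1],
    [0.07,-0.064,0,0,0,0,1],
    [0.07,-0.064,0,0,0,0,1],
    [0.07,-0.064,0,0,0,0,1],
    [0.07,-0.064,0,0,0,0,1],
    [0.07,-0.064,0,0,0,0,1]
  ]
}}

```text
time: 0.93
ee_pos: [0.3985, -0.3071, 0.2224]
eef_rot: [[0.949, 0.316, -0.0], [0.316, -0.949, 0.0], [-0.0, -0.0, -1.0]]
ft_force: [0.2, -1.3, -0.3]
grip_width: 0.996
grip_force: 0.0
```

{"fn": "play_rows", "kwargs": {
  "steps": [
    [0.07,-0.064,0,0,0,0,1],
    [0.07,-0.064,0,0,0,0,1],
    [0.07,-0.064,0,0,0,0,1],
    [0.07,-0.064,0,0,0,0,1],
    [0.07,-0.064,0,0,0,0,1],
    [0.07,-0.064,0,0,0,0,1],
    [0.07,-0.064,0,0,0,0,1],
    [0.05,-0.064,0,0,0,0,1],
    [0.03,-0.04,0,0,0,0.06,1],
    [0,0,0,0,0,0,1]
  ]
}}

```text
time: 1.77
ee_pos: [0.5455, -0.0212, 0.2224]
eef_rot: [[0.965, 0.263, 0.0], [0.263, -0.965, 0.003], [0.001, -0.003, -1.0]]
ft_force: [0.6, 0.9, 0.4]
grip_width: 1.006
grip_force: 0.0
```

Run:
```python
from h import *
import pickle
s=r.sense(); m=r.camera_model("wrist"); im=r.camera("wrist"); cv2.imwrite("pics/w1.png",im); pickle.dump(m,open("w1.pkl","wb"))
print(s["time"],s["ee_pos"],np.round(s["eef_rot"],4).tolist(),s["ft_force"],np.round(s["joint_positions"],2))
for k,X in {"stem":(.526,.271,.07),"handle":(.5804,.0266,.095),"c":(.5536,.0213,.016),"hy+":(.4086,.0288,.016),"vy-":(.7,.015,.016)}.items(): print(k,fproj(m,np.array(X)).round(1))
cv2.imwrite("pics/w1b.png",cv2.resize(im,(800,500),interpolation=cv2.INTER_CUBIC))
```

```text
1.7667 [ 0.54554254 -0.02117315  0.22238984] [[0.9649, 0.2627, 0.0005], [0.2627, -0.9649, 0.0032], [0.0013, -0.003, -1.0]] [0.56671124 0.92890051 0.43921785] [ 0.29  0.29 -0.4   1.82  0.12  1.05 -1.46]
stem [ 88.3 139.4]
handle [279.1 140.1]
c [286.4 156.2]
hy+ [256.5 258.7]
vy- [323.4  40.3]
```

View pics/w1b.png

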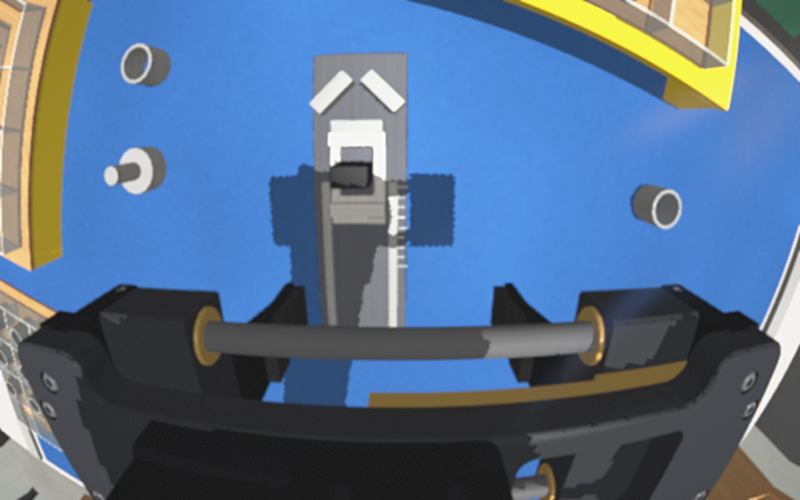

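The wrist view shows the handle top at about (282,140), the stem top at about (90,140), and the bed's vee-end corners at (250,44) and (326,44), in native pixels. These match the predictions within a few px. I'll fuse all three views.

Run:
```python
from h import *
import pickle
w=pickle.load(open("w1.pkl","rb")); a,b=r.camera_model("scene"),r.camera_model("side")
S=lambda u,v:(270+u/5-.4,182+v/5-.4); T=lambda u,v:(255+u/5-.4,125+v/5-.4); V=lambda u,v:(u/1.25,v/1.25)
for k,z,p,q,v in (("stem",.072,(652,487),(249,70),(112,175)),("vy+",.016,(167,408),(555,312),(313,55)),("vy-",.016,(52,302),(625,405),(408,55))):
    print(k,"wrist",plane(w,V(*v),z,True).round(4),"scene",plane(a,S(*p),z).round(4),"side",plane(b,T(*q),z).round(4),"tri",tri([ob(a,S(*p)),ob(b,T(*q)),fob(w,V(*v))]).round(4))
for k,z,v in (("hyp-edge",.016,(329,325)),("hyn-edge",.016,(403,325))): print(k,plane(w,V(*v),z,True).round(4))
im=cv2.imread("pics/w1.png")
cv2.imwrite("pics/w1c.png",cv2.resize(im[30:180,235:345],None,fx=4,fy=4,interpolation=cv2.INTER_CUBIC)) # 440x600
```

```text
stem wrist [0.5263 0.2669 0.072 ] scene [0.5267 0.2719 0.072 ] side [0.5264 0.2665 0.072 ] tri [0.5257 0.2702 0.069 ]
vy+ wrist [0.6758 0.0982 0.016 ] scene [0.678  0.1024 0.016 ] side [0.6769 0.0916 0.016 ] tri [0.6772 0.0993 0.0107]
vy- wrist [0.6965 0.0104 0.016 ] scene [0.7005 0.0187 0.016 ] side [0.6989 0.0083 0.016 ] tri [0.6988 0.0127 0.0104]
hyp-edge [0.4093 0.0195 0.016 ]
hyn-edge [ 0.4313 -0.0574  0.016 ]
```

View pics/w1c.png

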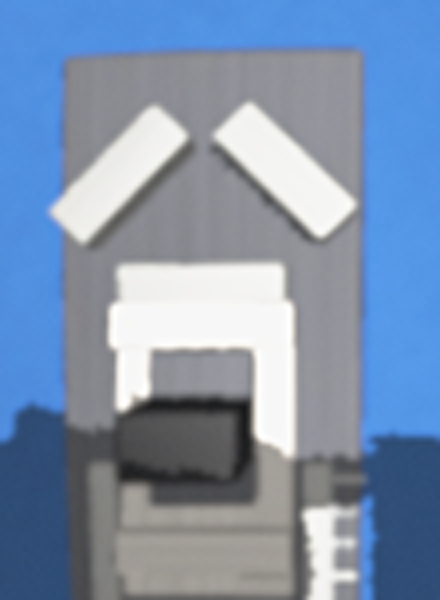

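Run:
```python
from h import *
import pickle
w=pickle.load(open("w1.pkl","rb"))
V=lambda u,v:(235+u/4-.375,30+v/4-.375)
P=lambda u,v,z:plane(w,V(u,v),z,True)
e1=[P(68,150,.016),P(66,60,.016),P(66,400,.016)]; e2=[P(361,150,.016),P(361,52,.016),P(360,400,.016)]
for e in(e1,e2): d=e[1]-e[2];print("edge yaw",np.degrees(np.arctan2(d[1],d[0])))
c=(P(66,58,.016)+P(362,50,.016))/2;print("end mid",c,np.linalg.norm(P(66,58,.016)-P(362,50,.016)))
yaw=np.radians(14.8);u=np.array([np.cos(yaw),np.sin(yaw),0]);n=np.array([-u[1],u[0],0]);o=c-.13*u
g=lambda X:np.round([(X-o)@u*1e3,(X-o)@n*1e3],1)
print("origin",o)
for k,p in dict(vL_in_apex=(190,138,.042),vL_in_end=(87,247,.042),vL_out=(155,103,.042),vL_o2=(48,210,.042),vR_in_apex=(210,138,.042),vR_in_end=(320,242,.042),vR_o=(250,100,.042),vR_o2=(358,205,.042),jawL=(117,264,.041),jawR=(284,264,.041),hand=(178,442,.095),hL=(117,442,.095),hR=(238,442,.095)).items(): print(k,g(P(*p)),P(*p).round(4))
```

```text
edge yaw 14.667933293336405
edge yaw 15.073906695276632
end mid [0.68707988 0.05486802 0.016     ] 0.08782898223225073
origin [0.56139284 0.02166007 0.016     ]
vL_in_apex [99.4  3.2] [0.6567 0.0502 0.042 ]
vL_in_end [69.6 31.8] [0.6206 0.0702 0.042 ]
vL_out [109.7  13. ] [0.6642 0.0622 0.042 ]
vL_o2 [80.6 42.9] [0.6283 0.0837 0.042 ]
vR_in_apex [99.3 -2.3] [0.658  0.0448 0.042 ]
vR_in_end [ 69.9 -32.4] [0.6372 0.0082 0.042 ]
vR_o [109.9 -13.1] [0.671  0.0371 0.042 ]
vR_o2 [ 80.3 -42.7] [0.6499 0.0009 0.042 ]
jawL [64.6 23.6] [0.6178 0.061  0.041 ]
jawR [ 63.8 -22.6] [0.6289 0.0161 0.041 ]
hand [19.7 -0.1] [0.5804 0.0266 0.095 ]
hL [19.8 14.5] [0.5769 0.0407 0.095 ]
hR [ 19.6 -14.3] [0.584  0.0128 0.095 ]
```

{"fn": "play_rows", "kwargs": {
  "steps": [
    [0.039,-0.031,0,0,0,0.007,1],
    [0.039,-0.031,0,0,0,0,1],
    [0.038,-0.03,0,0,0,0,1],
    [0,0,0.06,0,0,0,1],
    [0,0,0.06,0,0,0,1],
    [0,0,0.06,0,0,0,1],
    [0,0,0.04,0,0,0,1],
    [0,0,0.03,0,0,0,1],
    [0,0,0,0,0,0,1],
    [0,0,0,0,0,0,1]
  ]
}}

```text
time: 2.65
ee_pos: [0.5802, 0.0189, 0.1224]
eef_rot: [[0.969, 0.248, -0.001], [0.248, -0.969, -0.0], [-0.001, 0.0, -1.0]]
ft_force: [0.0, 0.1, 0.5]
grip_width: 0.997
grip_force: 0.0
```

{"fn": "play_rows", "kwargs": {
  "steps": [
    [0.005,-0.019,0,0,0,-0.006,1],
    [0,0,0,0,0,0,1],
    [0,0,0.03,0,0,0,1],
    [0,0,0.03,0,0,0,1],
    [0,0,0.03,0,0,0,1],
    [0,0,0.03,0,0,0,1],
    [0,0,0.03,0,0,0,1],
    [0,0,0.01,0,0,0,1],
    [0,0,0,0,0,0,1],
    [0,0,0,0,0,0,1]
  ]
}}

```text
time: 3.48
ee_pos: [0.5804, 0.0279, 0.0582]
eef_rot: [[0.967, 0.255, -0.0], [0.255, -0.967, 0.0], [-0.0, -0.0, -1.0]]
ft_force: [0.3, -0.3, -0.2]
grip_width: 0.992
grip_force: 0.0
```

{"fn": "play_rows", "kwargs": {
  "steps": [
    [0,0.003,0,0,0,0,1],
    [0,0,0,0,0,0,0.5],
    [0,0,0,0,0,0,0.3],
    [0,0,0,0,0,0,0.2],
    [0,0,0,0,0,0,0.2],
    [0,0,0,0,0,0,0.2],
    [0,0,0,0,0,0,0.2],
    [0,0,0,0,0,0,0.2],
    [0,0,0,0,0,0,0.2],
    [0,0,0,0,0,0,0.2]
  ]
}}

```text
time: 4.32
ee_pos: [0.5807, 0.0266, 0.0585]
eef_rot: [[0.967, 0.255, 0.0], [0.255, -0.967, -0.0], [0.0, 0.0, -1.0]]
ft_force: [0.0, -0.5, 0.6]
grip_width: 0.403
grip_force: 0.0
```

{"fn": "play_rows", "kwargs": {
  "steps": [
    [0,0,0,0,0,0,0.2],
    [0,0,0,0,0,0,0.2],
    [0,0,0,0,0,0,0.2],
    [0,0,0,0,0,0,0.2],
    [-0.004,0,0,0,0,0,0.2],
    [-0.008,0,0,0,0,0,0.2],
    [-0.008,0,0,0,0,0,0.2],
    [-0.008,0,0,0,0,0,0.2],
    [-0.008,0,0,0,0,0,0.2],
    [-0.008,0,0,0,0,0,0.2]
  ]
}}

```text
time: 5.15
ee_pos: [0.5653, 0.0239, 0.0585]
eef_rot: [[0.967, 0.256, 0.004], [0.256, -0.967, 0.003], [0.005, -0.002, -1.0]]
ft_force: [3.8, 6.8, -5.4]
grip_width: 0.347
grip_force: 30.0
```

{"fn": "play_rows", "kwargs": {
  "steps": [
    [-0.01,0,0,0,0,0,0.2],
    [-0.012,0,0,0,0,0,0.2],
    [-0.014,0,0,0,0,0,0.2],
    [-0.014,0,0,0,0,0,0.2],
    [-0.014,0,0,0,0,0,0.2],
    [-0.014,0,0,0,0,0,0.2],
    [-0.014,0,0,0,0,0,0.2],
    [-0.014,0,0,0,0,0,0.2],
    [-0.01,0,0,0,0,0,0.2],
    [0,0,0,0,0,0,0.2]
  ]
}}

```text
time: 5.98
ee_pos: [0.5192, 0.0116, 0.0585]
eef_rot: [[0.967, 0.256, 0.002], [0.256, -0.967, 0.002], [0.003, -0.001, -1.0]]
ft_force: [1.1, 6.9, -4.1]
grip_width: 0.338
grip_force: 30.0
```

{"fn": "play_rows", "kwargs": {
  "steps": [
    [0,0,0,0,0,0,0.6],
    [0,0,0,0,0,0,1],
    [0,0,0,0,0,0,1],
    [0,0,0,0,0,0,1],
    [0,0,0,0,0,0,1],
    [0,0,-0.04,0,0,0,1],
    [0,0,-0.06,0,0,0,1],
    [0,0,-0.08,0,0,0,1],
    [0,0,-0.06,0,0,0,1],
    [0,0,-0.04,0,0,0,1]
  ]
}}

```text
time: 6.82
ee_pos: [0.5199, 0.01, 0.1733]
eef_rot: [[0.967, 0.255, 0.004], [0.255, -0.967, -0.0], [0.003, 0.001, -1.0]]
ft_force: [1.0, -1.1, 0.4]
grip_width: 0.969
grip_force: 0.0
```

{"fn": "play_rows", "kwargs": {
  "steps": [
    [0.02,-0.07,0,0,0,0,1],
    [0.02,-0.07,0,0,0,0,1],
    [0.02,-0.07,0,0,0,0,1],
    [0.02,-0.07,0,0,0,0,1],
    [0.02,-0.07,0,0,0,0,1],
    [0.02,-0.07,0,0,0,0,1],
    [0.02,-0.07,0,0,0,0,1],
    [0.02,-0.07,0,0,0,0,1],
    [0.02,-0.06,0,0,0,0,1],
    [0,0,0,0,0,0,1]
  ]
}}

```text
time: 7.65
ee_pos: [0.524, 0.2749, 0.171]
eef_rot: [[0.965, 0.262, 0.0], [0.262, -0.965, 0.005], [0.002, -0.004, -1.0]]
ft_force: [0.2, 1.1, -0.3]
grip_width: 1.0
grip_force: 0.0
```

Run:
```python
from h import *
import pickle
s=r.sense(); m=r.camera_model("wrist"); im=r.camera("wrist"); pickle.dump(m,open("w2.pkl","wb")); cv2.imwrite("pics/w2.png",im)
print(s["time"],s["ee_pos"],np.round(s["eef_rot"],4).tolist(),np.round(s["joint_positions"],2))
print(fproj(m,np.array([.526,.268,.072])),fproj(m,np.array([.545,.0173,.095])))
cv2.imwrite("pics/w2b.png",cv2.resize(im[:320],(800,400),interpolation=cv2.INTER_CUBIC))
```

```text
7.65 [0.52401763 0.2749089  0.17095845] [[0.965, 0.2623, 0.0005], [0.2623, -0.965, 0.0046], [0.0017, -0.0043, -1.0]] [-0.18  0.43 -0.49  1.77  0.23  0.99 -2.06]
[326.69502712 195.59969536] [555.69157392 244.10901166]
```

View pics/w2b.png

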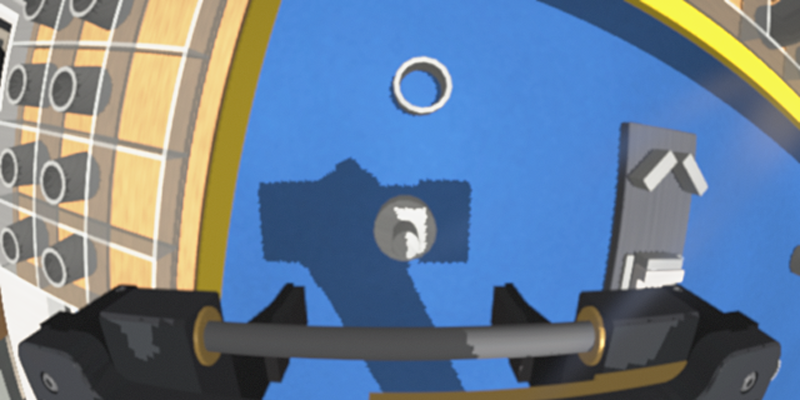

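The plug is below: disc centre at (405,229) and stem top near (408,246) in the picture. That agrees with the prediction of (408,244.5). The jaw is well back.

Run:
```python
from h import *
import pickle
m=pickle.load(open("w2.pkl","rb"))
print(plane(m,(405/1.25,229/1.25),.03,True),plane(m,(408/1.25,246/1.25),.072,True))
im=cv2.imread("pics/w2.png")
for X in((.526,.268,.03),(.526,.268,.0)):
  for a in np.arange(0,6.28,.05):
    p=fproj(m,np.array(X)+[.0255*np.cos(a),.0255*np.sin(a),0]); im[int(round(p[1])),int(round(p[0]))]=(0,0,255)
for a in np.arange(0,6.28,.1):
    p=fproj(m,np.array([.526+.01*np.cos(a),.268+.01*np.sin(a),.072])); im[int(round(p[1])),int(round(p[0]))]=(0,255,0)
cv2.imwrite("pics/w2c.png",cv2.resize(im[140:230,280:370],None,fx=6,fy=6,interpolation=cv2.INTER_NEAREST))
```

```text
[0.52657668 0.27002974 0.03      ] [0.52487748 0.26795631 0.072     ]
```

View pics/w2c.png

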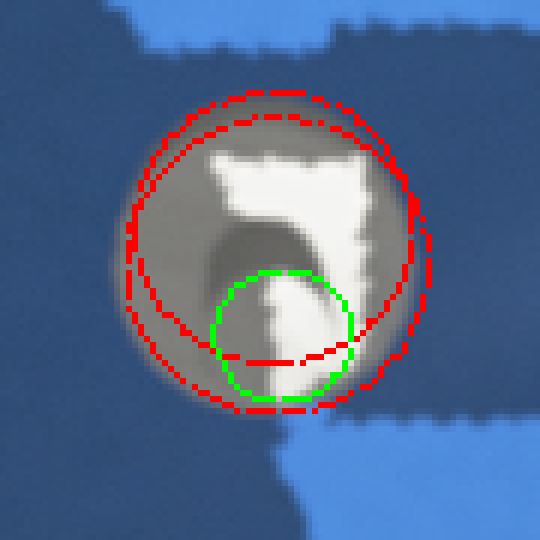

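{"fn": "play_rows", "kwargs": {
  "steps": [
    [0.002,0.013,0,0,0,0.006,1],
    [0,0,0,0,0,0,1],
    [0,0,0.03,0,0,0,1],
    [0,0,0.05,0,0,0,1],
    [0,0,0.06,0,0,0,1],
    [0,0,0.05,0,0,0,1],
    [0,0,0.03,0,0,0,1],
    [0,0,0,0,0,0,1],
    [0,0,0,0,0,0,1],
    [0,0,0,0,0,0,1]
  ]
}}

```text
time: 8.53
ee_pos: [0.528, 0.2638, 0.0835]
eef_rot: [[0.969, 0.248, 0.002], [0.248, -0.969, 0.001], [0.002, -0.0, -1.0]]
ft_force: [0.5, 0.3, 0.8]
grip_width: 1.001
grip_force: 0.0
```

{"fn": "play_rows", "kwargs": {
  "steps": [
    [0,-0.016,0,0,0,-0.006,1],
    [0,0,0,0,0,0,1],
    [0,0,0.03,0,0,0,1],
    [0,0,0.03,0,0,0,1],
    [0,0,0.03,0,0,0,1],
    [0,0,0.018,0,0,0,1],
    [0,0,0.01,0,0,0,1],
    [0,0,0,0,0,0,1],
    [0,0,0,0,0,0,0.5],
    [0,0,0,0,0,0,0.3]
  ]
}}

```text
time: 9.37
ee_pos: [0.526, 0.2701, 0.0356]
eef_rot: [[0.967, 0.255, 0.001], [0.255, -0.967, 0.0], [0.001, -0.0, -1.0]]
ft_force: [-0.0, 0.4, -0.5]
grip_width: 0.918
grip_force: 0.0
```

{"fn": "play_rows", "kwargs": {
  "steps": [
    [0,0,0,0,0,0,0.1],
    [0,0,0,0,0,0,0.1],
    [0,0,0,0,0,0,0.1],
    [0,0,0,0,0,0,0.1],
    [0,0,0,0,0,0,0.1],
    [0,0,0,0,0,0,0.1],
    [0,0,0,0,0,0,0.1],
    [0,0,0,0,0,0,0.1],
    [0,0,0,0,0,0,0.1],
    [0,0,0,0,0,0,0.1]
  ]
}}

```text
time: 10.2
ee_pos: [0.5256, 0.2701, 0.0353]
eef_rot: [[0.967, 0.255, 0.0], [0.255, -0.967, 0.0], [0.0, -0.0, -1.0]]
ft_force: [-0.3, 0.0, -0.2]
grip_width: 0.225
grip_force: 30.0
```

{"fn": "play_rows", "kwargs": {
  "steps": [
    [0,0,-0.01,0,0,0,0.1],
    [0,0,-0.03,0,0,0,0.1],
    [0,0,-0.05,0,0,0,0.1],
    [0,0,-0.05,0,0,0,0.1],
    [0,0,-0.05,0,0,0,0.1],
    [0,0,-0.03,0,0,0,0.1],
    [0,0,-0.01,0,0,0,0.1],
    [0.005,0.02,0,0,0,0,0.1],
    [0.005,0.04,0,0,0,0,0.1],
    [0.01,0.06,0,0,0,0,0.1]
  ]
}}

```text
time: 11.03
ee_pos: [0.5438, 0.2265, 0.1261]
eef_rot: [[0.966, 0.259, -0.003], [0.259, -0.966, 0.0], [-0.003, -0.001, -1.0]]
ft_force: [0.2, 0.3, -5.8]
grip_width: 0.219
grip_force: 30.0
```

{"fn": "play_rows", "kwargs": {
  "steps": [
    [0.007,0.07,0,0,0,0,0.1],
    [0.007,0.07,0,0,0,0,0.1],
    [0.007,0.07,0,0,0,0,0.1],
    [0.007,0.07,0,0,0,0,0.1],
    [0.007,0.07,0,0,0,0,0.1],
    [0.007,0.06,0,0,0,0,0.1],
    [0.005,0.04,0,0,0,0,0.1],
    [0.003,0.03,0,0,0,0,0.1],
    [0,0.02,0,0,0,0,0.1],
    [0,0,0,0,0,0,0.1]
  ]
}}

```text
time: 11.87
ee_pos: [0.6157, 0.0346, 0.1262]
eef_rot: [[0.968, 0.252, -0.002], [0.252, -0.968, -0.001], [-0.002, 0.001, -1.0]]
ft_force: [0.3, -0.8, -5.6]
grip_width: 0.221
grip_force: 30.0
```

{"fn": "play_rows", "kwargs": {
  "steps": [
    [0,0,0,0,0,0,0.1],
    [0,0,0,0,0,0,0.1],
    [0,0,0,0,0,0,0.1],
    [0,0,0,0,0,0,0.1],
    [0,0,0,0,0,0,0.1],
    [0,0,0,0,0,0,0.1],
    [0,0,0,0,0,0,0.1],
    [0,0,0,0,0,0,0.1],
    [0,0,0,0,0,0,0.1],
    [0,0,0,0,0,0,0.1]
  ]
}}

```text
time: 12.7
ee_pos: [0.616, 0.0371, 0.1273]
eef_rot: [[0.967, 0.255, 0.0], [0.255, -0.967, -0.0], [0.0, 0.0, -1.0]]
ft_force: [0.5, 0.3, -4.7]
grip_width: 0.222
grip_force: 30.0
```

{"fn": "play_rows", "kwargs": {
  "steps": [
    [0,0.002,0.015,0,0,0,0.1],
    [0,0,0.03,0,0,0,0.1],
    [0,0,0.04,0,0,0,0.1],
    [0,0,0.04,0,0,0,0.1],
    [0,0,0.03,0,0,0,0.1],
    [0,0,0.015,0,0,0,0.1],
    [0,0,0.006,0,0,0,0.1],
    [0,0,0,0,0,0,0.1],
    [0,0,0,0,0,0,0.1],
    [0,0,0,0,0,0,0.1]
  ]
}}

```text
time: 13.53
ee_pos: [0.617, 0.0366, 0.0579]
eef_rot: [[0.967, 0.255, 0.002], [0.255, -0.967, 0.0], [0.002, 0.0, -1.0]]
ft_force: [0.9, 0.1, -6.0]
grip_width: 0.219
grip_force: 30.0
```

{"fn": "play_rows", "kwargs": {
  "steps": [
    [0,0,0.003,0,0,0,0.1],
    [0,0,0.003,0,0,0,0.1],
    [0,0,0.002,0,0,0,0.1],
    [0,0,0,0,0,0,0.1],
    [0,0,0,0,0,0,0.1],
    [0,0,0,0,0,0,0.1],
    [0,0,0,0,0,0,0.1],
    [0,0,0,0,0,0,0.1],
    [0,0,0,0,0,0,0.1],
    [0,0,0,0,0,0,0.1]
  ]
}}

```text
time: 14.37
ee_pos: [0.6162, 0.0364, 0.0538]
eef_rot: [[0.967, 0.255, 0.0], [0.255, -0.967, -0.0], [0.0, 0.0, -1.0]]
ft_force: [0.4, 0.7, -4.8]
grip_width: 0.219
grip_force: 30.0
```

Still carrying the plug (−4.8 N). Lower it in 0.8 mm steps.

{"fn": "play_rows", "kwargs": {
  "steps": [
    [0,0,0.002,0,0,0,0.1],
    [0,0,0,0,0,0,0.1],
    [0,0,0.002,0,0,0,0.1],
    [0,0,0,0,0,0,0.1],
    [0,0,0.001,0,0,0,0.1],
    [0,0,0,0,0,0,0.1],
    [0,0,0,0,0,0,0.1],
    [0,0,0,0,0,0,0.1],
    [0,0,0,0,0,0,0.1],
    [0,0,0,0,0,0,0.1]
  ]
}}

```text
time: 15.2
ee_pos: [0.6162, 0.0364, 0.0518]
eef_rot: [[0.967, 0.255, 0.0], [0.255, -0.967, -0.0], [0.0, 0.0, -1.0]]
ft_force: [0.1, -0.1, -4.5]
grip_width: 0.218
grip_force: 30.0
```

{"fn": "play_rows", "kwargs": {
  "steps": [
    [0,0,0.001,0,0,0,0.1],
    [0,0,0,0,0,0,0.1],
    [0,0,0.001,0,0,0,0.1],
    [0,0,0,0,0,0,0.1],
    [0,0,0,0,0,0,0.1],
    [0,0,0,0,0,0,0.1],
    [0,0,0,0,0,0,0.1],
    [0,0,0,0,0,0,0.1],
    [0,0,0,0,0,0,0.1],
    [0,0,0,0,0,0,0.1]
  ]
}}

```text
time: 16.03
ee_pos: [0.6166, 0.0365, 0.0514]
eef_rot: [[0.967, 0.255, 0.001], [0.255, -0.967, 0.0], [0.001, 0.0, -1.0]]
ft_force: [-1.5, -0.3, 1.0]
grip_width: 0.218
grip_force: 30.0
```

{"fn": "play_rows", "kwargs": {
  "steps": [
    [0,0,0,0,0,0,0.4],
    [0,0,0,0,0,0,0.8],
    [0,0,0,0,0,0,1],
    [0,0,0,0,0,0,1],
    [0,0,0,0,0,0,1],
    [0,0,0,0,0,0,1],
    [0,0,0,0,0,0,1],
    [0,0,0,0,0,0,1],
    [0,0,-0.02,0,0,0,1],
    [0,0,-0.04,0,0,0,1]
  ]
}}

```text
time: 16.87
ee_pos: [0.6146, 0.0362, 0.0737]
eef_rot: [[0.967, 0.255, -0.004], [0.255, -0.967, -0.0], [-0.004, -0.001, -1.0]]
ft_force: [-0.0, 0.0, 0.0]
grip_width: 0.897
grip_force: 0.0
```

{"fn": "play_rows", "kwargs": {
  "steps": [
    [0,0,-0.06,0,0,0,1],
    [0,0,-0.06,0,0,0,1],
    [0,0,-0.05,0,0,0,1],
    [0,0,-0.03,0,0,0,1],
    [-0.04,0,0,0,0,0,1],
    [-0.06,0,0,0,0,0,1],
    [-0.06,0,0,0,0,0,1],
    [-0.05,0,0,0,0,0,1],
    [-0.03,0,0,0,0,0,1],
    [0,0,0,0,0,0,1]
  ]
}}

```text
time: 17.7
ee_pos: [0.5206, 0.0108, 0.1548]
eef_rot: [[0.967, 0.254, -0.002], [0.254, -0.967, -0.002], [-0.003, 0.001, -1.0]]
ft_force: [-0.5, -0.4, 0.1]
grip_width: 0.998
grip_force: 0.0
```

{"fn": "play_rows", "kwargs": {
  "steps": [
    [0,0,0,0,0,0,1],
    [0,0,0,0,0,0,1],
    [0,0,0,0,0,0,1],
    [0,0,0,0,0,0,1],
    [0,0,0,0,0,0,1],
    [0,0,0,0,0,0,1],
    [0,0,0,0,0,0,1],
    [0,0,0,0,0,0,1],
    [0,0,0,0,0,0,1],
    [0,0,0,0,0,0,1]
  ]
}}

```text
time: 18.53
ee_pos: [0.5233, 0.0119, 0.1549]
eef_rot: [[0.967, 0.255, 0.0], [0.255, -0.967, -0.0], [-0.0, 0.0, -1.0]]
ft_force: [0.4, 0.0, 0.0]
grip_width: 1.004
grip_force: 0.0
```

Run:
```python
from h import *
import pickle
s=r.sense(); m=r.camera_model("wrist"); im=r.camera("wrist"); pickle.dump(m,open("w3.pkl","wb")); cv2.imwrite("pics/w3.png",im)
print(s["time"],s["ee_pos"],np.round(s["eef_rot"],4).tolist(),np.round(s["joint_positions"],2))
cv2.imwrite("pics/w3b.png",cv2.resize(im[40:240,230:430],(600,600),interpolation=cv2.INTER_CUBIC))
```

```text
18.5333 [0.52333864 0.01189343 0.15494591] [[0.9669, 0.2551, 0.0], [0.2551, -0.9669, -0.0001], [-0.0, 0.0001, -1.0]] [ 0.27  0.34 -0.46  1.94  0.19  0.9  -1.59]
```

View pics/w3b.png

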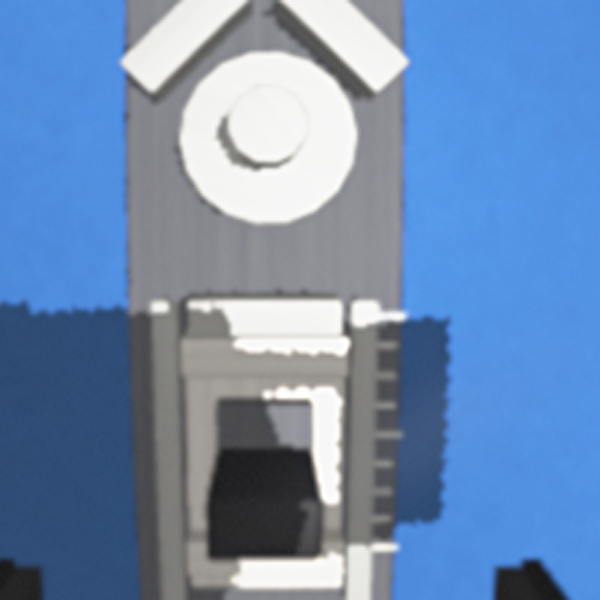

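The plug stands upright in front of the vee, disc centre at about (268,137) in the crop, clear of the jaw. The handle top is at about (265,528). Now I'll take the handle again.

{"fn": "play_rows", "kwargs": {
  "steps": [
    [-0.011,-0.002,0.01,0,0,0,1],
    [0,0,0.03,0,0,0,1],
    [0,0,0.05,0,0,0,1],
    [0,0,0.05,0,0,0,1],
    [0,0,0.05,0,0,0,1],
    [0,0,0.03,0,0,0,1],
    [0,0,0.02,0,0,0,1],
    [0,0,0,0,0,0,1],
    [0,0,0,0,0,0,1],
    [0,0,0,0,0,0,1]
  ]
}}

```text
time: 19.42
ee_pos: [0.5197, 0.0117, 0.0598]
eef_rot: [[0.967, 0.255, 0.002], [0.255, -0.967, 0.0], [0.002, 0.0, -1.0]]
ft_force: [0.1, 0.1, -1.0]
grip_width: 1.0
grip_force: 0.0
```

{"fn": "play_rows", "kwargs": {
  "steps": [
    [0,0,0,0,0,0,0.5],
    [0,0,0,0,0,0,0.2],
    [0,0,0,0,0,0,0.2],
    [0,0,0,0,0,0,0.2],
    [0,0,0,0,0,0,0.2],
    [0,0,0,0,0,0,0.2],
    [0,0,0,0,0,0,0.2],
    [0,0,0,0,0,0,0.2],
    [0,0,0,0,0,0,0.2],
    [0,0,0,0,0,0,0.2]
  ]
}}

```text
time: 20.25
ee_pos: [0.5189, 0.0116, 0.0589]
eef_rot: [[0.967, 0.255, -0.0], [0.255, -0.967, 0.0], [-0.0, -0.0, -1.0]]
ft_force: [0.4, 0.1, 0.3]
grip_width: 0.338
grip_force: 30.0
```

{"fn": "play_rows", "kwargs": {
  "steps": [
    [0,0,0,0,0,0,0.2],
    [0,0,0,0,0,0,0.2],
    [0,0,0,0,0,0,0.2],
    [0,0,0,0,0,0,0.2],
    [0,0,0,0,0,0,0.2],
    [0,0,0,0,0,0,0.2],
    [0,0,0,0,0,0,0.2],
    [0,0,0,0,0,0,0.2],
    [0,0,0,0,0,0,0.2],
    [0,0,0,0,0,0,0.2]
  ]
}}

```text
time: 21.08
ee_pos: [0.5189, 0.0116, 0.0589]
eef_rot: [[0.967, 0.255, -0.0], [0.255, -0.967, 0.0], [-0.0, -0.0, -1.0]]
ft_force: [0.1, 0.9, -0.2]
grip_width: 0.343
grip_force: 30.0
```

{"fn": "play_rows", "kwargs": {
  "steps": [
    [0.004,0,0,0,0,0,0.2],
    [0.006,0,0,0,0,0,0.2],
    [0.008,0,0,0,0,0,0.2],
    [0.008,0,0,0,0,0,0.2],
    [0.008,0,0,0,0,0,0.2],
    [0.008,0,0,0,0,0,0.2],
    [0.008,0,0,0,0,0,0.2],
    [0.006,0,0,0,0,0,0.2],
    [0.004,0,0,0,0,0,0.2],
    [0.002,0,0,0,0,0,0.2]
  ]
}}

```text
time: 21.92
ee_pos: [0.5418, 0.0177, 0.0589]
eef_rot: [[0.967, 0.255, -0.003], [0.255, -0.967, -0.001], [-0.003, 0.0, -1.0]]
ft_force: [-5.3, -0.8, 4.9]
grip_width: 0.343
grip_force: 30.0
```

{"fn": "play_rows", "kwargs": {
  "steps": [
    [0.002,0,0,0,0,0,0.2],
    [0.002,0,0,0,0,0,0.2],
    [0.002,0,0,0,0,0,0.2],
    [0.002,0,0,0,0,0,0.2],
    [0.002,0,0,0,0,0,0.2],
    [0.002,0,0,0,0,0,0.2],
    [0.002,0,0,0,0,0,0.2],
    [0.002,0,0,0,0,0,0.2],
    [0.001,0,0,0,0,0,0.2],
    [0.001,0,0,0,0,0,0.2]
  ]
}}

```text
time: 22.75
ee_pos: [0.5486, 0.0195, 0.0589]
eef_rot: [[0.967, 0.255, -0.003], [0.255, -0.967, -0.001], [-0.003, 0.0, -1.0]]
ft_force: [-4.4, -0.8, 5.3]
grip_width: 0.339
grip_force: 30.0
```

{"fn": "play_rows", "kwargs": {
  "steps": [
    [0.001,0,0,0,0,0,0.2],
    [0.001,0,0,0,0,0,0.2],
    [0.001,0,0,0,0,0,0.2],
    [0.001,0,0,0,0,0,0.2],
    [0.001,0,0,0,0,0,0.2],
    [0.001,0,0,0,0,0,0.2],
    [0.001,0,0,0,0,0,0.2],
    [0.001,0,0,0,0,0,0.2],
    [0.001,0,0,0,0,0,0.2],
    [0.001,0,0,0,0,0,0.2]
  ]
}}

```text
time: 23.58
ee_pos: [0.5522, 0.0205, 0.0589]
eef_rot: [[0.967, 0.255, -0.004], [0.255, -0.967, -0.001], [-0.004, 0.0, -1.0]]
ft_force: [-5.2, -0.3, 5.5]
grip_width: 0.342
grip_force: 30.0
```

{"fn": "play_rows", "kwargs": {
  "steps": [
    [0.001,0,0,0,0,0,0.2],
    [0,0,0,0,0,0,0.2],
    [0.001,0,0,0,0,0,0.2],
    [0,0,0,0,0,0,0.2],
    [0.001,0,0,0,0,0,0.2],
    [0,0,0,0,0,0,0.2],
    [0.001,0,0,0,0,0,0.2],
    [0,0,0,0,0,0,0.2],
    [0.001,0,0,0,0,0,0.2],
    [0,0,0,0,0,0,0.2]
  ]
}}

```text
time: 24.42
ee_pos: [0.5542, 0.021, 0.0589]
eef_rot: [[0.967, 0.255, -0.003], [0.255, -0.967, -0.001], [-0.004, 0.0, -1.0]]
ft_force: [-6.6, -1.1, 5.6]
grip_width: 0.342
grip_force: 30.0
```

{"fn": "play_rows", "kwargs": {
  "steps": [
    [0.001,0,0,0,0,0,0.2],
    [0,0,0,0,0,0,0.2],
    [0,0,0,0,0,0,0.2],
    [0.001,0,0,0,0,0,0.2],
    [0,0,0,0,0,0,0.2],
    [0,0,0,0,0,0,0.2],
    [0.001,0,0,0,0,0,0.2],
    [0,0,0,0,0,0,0.2],
    [0,0,0,0,0,0,0.2],
    [0,0,0,0,0,0,0.2]
  ]
}}

```text
time: 25.25
ee_pos: [0.5553, 0.0213, 0.0589]
eef_rot: [[0.967, 0.255, -0.003], [0.255, -0.967, -0.001], [-0.004, 0.0, -1.0]]
ft_force: [-4.2, -0.2, 4.9]
grip_width: 0.338
grip_force: 30.0
```

{"fn": "play_rows", "kwargs": {
  "steps": [
    [0.001,0,0,0,0,0,0.2],
    [0,0,0,0,0,0,0.2],
    [0,0,0,0,0,0,0.2],
    [0.001,0,0,0,0,0,0.2],
    [0,0,0,0,0,0,0.2],
    [0,0,0,0,0,0,0.2],
    [0.001,0,0,0,0,0,0.2],
    [0,0,0,0,0,0,0.2],
    [0,0,0,0,0,0,0.2],
    [0,0,0,0,0,0,0.2]
  ]
}}

```text
time: 26.08
ee_pos: [0.5565, 0.0216, 0.0589]
eef_rot: [[0.967, 0.255, -0.003], [0.255, -0.967, -0.001], [-0.004, 0.0, -1.0]]
ft_force: [-6.5, -0.8, 5.8]
grip_width: 0.34
grip_force: 30.0
```

Travel is 38.9 mm, and the nip is expected about here. Continue in the same small steps.

{"fn": "play_rows", "kwargs": {
  "steps": [
    [0.001,0,0,0,0,0,0.2],
    [0,0,0,0,0,0,0.2],
    [0,0,0,0,0,0,0.2],
    [0,0,0,0,0,0,0.2],
    [0.001,0,0,0,0,0,0.2],
    [0,0,0,0,0,0,0.2],
    [0,0,0,0,0,0,0.2],
    [0,0,0,0,0,0,0.2],
    [0,0,0,0,0,0,0.2],
    [0,0,0,0,0,0,0.2]
  ]
}}

```text
time: 26.92
ee_pos: [0.5573, 0.0218, 0.0589]
eef_rot: [[0.967, 0.255, -0.003], [0.255, -0.967, -0.001], [-0.004, 0.0, -1.0]]
ft_force: [-5.6, 0.0, 5.6]
grip_width: 0.343
grip_force: 30.0
```

{"fn": "play_rows", "kwargs": {
  "steps": [
    [0.001,0,0,0,0,0,0.2],
    [0,0,0,0,0,0,0.2],
    [0,0,0,0,0,0,0.2],
    [0,0,0,0,0,0,0.2],
    [0.001,0,0,0,0,0,0.2],
    [0,0,0,0,0,0,0.2],
    [0,0,0,0,0,0,0.2],
    [0,0,0,0,0,0,0.2],
    [0,0,0,0,0,0,0.2],
    [0,0,0,0,0,0,0.2]
  ]
}}

```text
time: 27.75
ee_pos: [0.5581, 0.022, 0.0589]
eef_rot: [[0.967, 0.255, -0.003], [0.255, -0.967, -0.001], [-0.004, 0.0, -1.0]]
ft_force: [-4.9, 0.0, 6.4]
grip_width: 0.341
grip_force: 30.0
```

{"fn": "play_rows", "kwargs": {
  "steps": [
    [0.001,0,0,0,0,0,0.2],
    [0,0,0,0,0,0,0.2],
    [0,0,0,0,0,0,0.2],
    [0,0,0,0,0,0,0.2],
    [0.001,0,0,0,0,0,0.2],
    [0,0,0,0,0,0,0.2],
    [0,0,0,0,0,0,0.2],
    [0,0,0,0,0,0,0.2],
    [0,0,0,0,0,0,0.2],
    [0,0,0,0,0,0,0.2]
  ]
}}

```text
time: 28.58
ee_pos: [0.5586, 0.0222, 0.0589]
eef_rot: [[0.967, 0.255, -0.004], [0.255, -0.967, -0.001], [-0.004, 0.0, -1.0]]
ft_force: [-6.0, -0.8, 6.4]
grip_width: 0.338
grip_force: 30.0
```

{"fn": "play_rows", "kwargs": {
  "steps": [
    [0.001,0,0,0,0,0,0.2],
    [0,0,0,0,0,0,0.2],
    [0,0,0,0,0,0,0.2],
    [0,0,0,0,0,0,0.2],
    [0.001,0,0,0,0,0,0.2],
    [0,0,0,0,0,0,0.2],
    [0,0,0,0,0,0,0.2],
    [0,0,0,0,0,0,0.2],
    [0,0,0,0,0,0,0.2],
    [0,0,0,0,0,0,0.2]
  ]
}}

```text
time: 29.42
ee_pos: [0.5591, 0.0223, 0.0589]
eef_rot: [[0.967, 0.255, -0.004], [0.255, -0.967, -0.001], [-0.005, 0.0, -1.0]]
ft_force: [-5.8, -0.4, 7.1]
grip_width: 0.342
grip_force: 30.0
```

{"fn": "play_rows", "kwargs": {
  "steps": [
    [0.001,0,0,0,0,0,0.2],
    [0,0,0,0,0,0,0.2],
    [0,0,0,0,0,0,0.2],
    [0,0,0,0,0,0,0.2],
    [0.001,0,0,0,0,0,0.2],
    [0,0,0,0,0,0,0.2],
    [0,0,0,0,0,0,0.2],
    [0,0,0,0,0,0,0.2],
    [0,0,0,0,0,0,0.2],
    [0,0,0,0,0,0,0.2]
  ]
}}

```text
time: 30.25
ee_pos: [0.5592, 0.0223, 0.0589]
eef_rot: [[0.967, 0.255, -0.006], [0.255, -0.967, -0.002], [-0.006, 0.0, -1.0]]
ft_force: [-9.7, -0.6, 8.2]
grip_width: 0.34
grip_force: 30.0
```

The jaw has stopped and the force is rising (about 4.5 N above drag). Two more steps.

{"fn": "play_rows", "kwargs": {
  "steps": [
    [0.001,0,0,0,0,0,0.2],
    [0,0,0,0,0,0,0.2],
    [0,0,0,0,0,0,0.2],
    [0,0,0,0,0,0,0.2],
    [0.001,0,0,0,0,0,0.2],
    [0,0,0,0,0,0,0.2],
    [0,0,0,0,0,0,0.2],
    [0,0,0,0,0,0,0.2],
    [0,0,0,0,0,0,0.2],
    [0,0,0,0,0,0,0.2]
  ]
}}

```text
time: 31.08
ee_pos: [0.5592, 0.0223, 0.0589]
eef_rot: [[0.967, 0.255, -0.008], [0.255, -0.967, -0.002], [-0.008, 0.0, -1.0]]
ft_force: [-10.4, -0.6, 10.4]
grip_width: 0.338
grip_force: 30.0
```

{"fn": "play_rows", "kwargs": {
  "steps": [
    [0.001,0,0,0,0,0,0.2],
    [0,0,0,0,0,0,0.2],
    [0,0,0,0,0,0,0.2],
    [0,0,0,0,0,0,0.2],
    [0.001,0,0,0,0,0,0.2],
    [0,0,0,0,0,0,0.2],
    [0,0,0,0,0,0,0.2],
    [0,0,0,0,0,0,0.2],
    [0,0,0,0,0,0,0.2],
    [0,0,0,0,0,0,0.2]
  ]
}}

```text
time: 31.92
ee_pos: [0.5592, 0.0223, 0.0588]
eef_rot: [[0.967, 0.255, -0.009], [0.255, -0.967, -0.003], [-0.01, 0.001, -1.0]]
ft_force: [-11.5, -1.3, 11.2]
grip_width: 0.339
grip_force: 30.0
```

{"fn": "play_rows", "kwargs": {
  "steps": [
    [0.001,0,0,0,0,0,0.2],
    [0,0,0,0,0,0,0.2],
    [0,0,0,0,0,0,0.2],
    [0,0,0,0,0,0,0.2],
    [0,0,0,0,0,0,0.2],
    [0,0,0,0,0,0,0.2],
    [0,0,0,0,0,0,0.2],
    [0,0,0,0,0,0,0.2],
    [0,0,0,0,0,0,0.2],
    [0,0,0,0,0,0,0.2]
  ]
}}

```text
time: 32.75
ee_pos: [0.5593, 0.0223, 0.0588]
eef_rot: [[0.967, 0.255, -0.01], [0.255, -0.967, -0.003], [-0.01, 0.001, -1.0]]
ft_force: [-13.2, -2.5, 12.3]
grip_width: 0.345
grip_force: 30.0
```

{"fn": "play_rows", "kwargs": {
  "steps": [
    [0,0,0,0,0,0,1],
    [0,0,0,0,0,0,1],
    [0,0,0,0,0,0,1],
    [0,0,0,0,0,0,1],
    [0,0,0,0,0,0,1],
    [0,0,0,0,0,0,1],
    [0,0,0,0,0,0,1],
    [0,0,0,0,0,0,1],
    [0,0,0,0,0,0,1],
    [0,0,0,0,0,0,1]
  ]
}}

```text
time: 33.58
ee_pos: [0.5638, 0.0234, 0.059]
eef_rot: [[0.967, 0.255, 0.0], [0.255, -0.967, -0.0], [0.0, 0.0, -1.0]]
ft_force: [0.3, 0.2, -1.1]
grip_width: 0.968
grip_force: 0.0
```

{"fn": "play_rows", "kwargs": {
  "steps": [
    [0,0,-0.02,0,0,0,1],
    [0,0,-0.04,0,0,0,1],
    [0,0,-0.06,0,0,0,1],
    [0,0,-0.06,0,0,0,1],
    [0,0,-0.05,0,0,0,1],
    [0,0,-0.05,0,0,0,1],
    [0,0,-0.02,0,0,0,1],
    [0,0,0,0,0,0,1],
    [0,0,0,0,0,0,1],
    [0,0,0,0,0,0,1]
  ]
}}

```text
time: 34.42
ee_pos: [0.5629, 0.0232, 0.1777]
eef_rot: [[0.967, 0.255, -0.002], [0.255, -0.967, -0.0], [-0.002, -0.0, -1.0]]
ft_force: [-0.1, 0.4, -0.4]
grip_width: 0.999
grip_force: 0.0
```

Run:
```python
from h import *
import pickle
s=r.sense(); m=r.camera_model("wrist"); im=r.camera("wrist"); pickle.dump(m,open("w4.pkl","wb")); cv2.imwrite("pics/w4.png",im)
print(s["time"],s["ee_pos"],s["ft_force"])
x,y=fproj(m,np.array([.62,.037,.042])).astype(int);x0,y0=max(x-75,0),max(y-60,0);print(x0,y0)
cv2.imwrite("pics/w4b.png",cv2.resize(im[y0:y0+150,x0:x0+150],(600,600),interpolation=cv2.INTER_CUBIC))
```

```text
34.4167 [0.56285153 0.02318267 0.17769859] [-0.14198046  0.44597745 -0.41290471]
244 65
```

View pics/w4b.png

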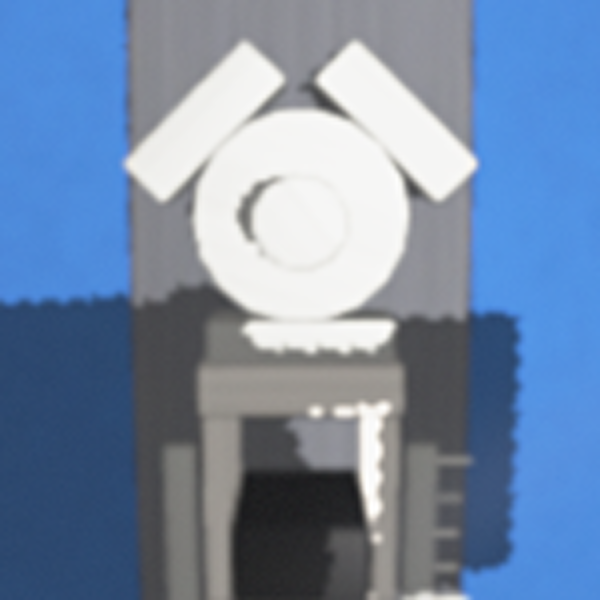

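The plug touches both flanks, at about (215,150) and (385,150), and the jaw meets its rear at about (305,320). The gripper is clear, so I'm handing in.

```bash
python3 -c "
from cell import r
print(r.job_done())"
```

```text
the job is handed in; nothing more can be done
None
```

The gauge is set and handed in at about 34 s: the plug stands upright against both flanks of the vee, nipped by the jaw at roughly 8 N above the drag, with the last approach closing only, and the collars were not touched.

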